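# Snap the holder clip onto the bench rail and slide it up to the stop

## Robot

A 7-joint arm with a two-finger parallel gripper is mounted at the origin on the work surface. World frame = base frame: x ahead of the robot, y to its left, z up, the work surface at z = 0. Lengths are in m, angles in rad, forces in N, time in s.
With the tool pointing down it reaches from about 0.35 to 0.9 m from the base axis. Payload 7.2 kg.
Tool frame: the origin (TCP) lies at the very end of the fingers, on their centre line; the grasp point (between the pads) lies 19 mm behind it; z points along the fingers, x is the direction in which the jaws open and shut, and the axes are right-handed (so a half turn about z gives the same grasp; the last joint's range is limited). The gripper opens to 85 mm and grips with 20 to 120 N. Pads are 22 mm wide; open, the fingers measure 114 mm over their backs; the gripper's body (76 mm by 85 mm) begins 54 mm behind the grasp point. The pads swing forward as they close: fully open they stand 13 mm farther back than shut.
Start: joints at [-1.269, 0.411, -0.013, 1.596, 0.006, 1.134, -0.082], TCP at [0.226, 0.583, 0.231] pointing down, gripper open.
Joint ranges: [-2.95, 2.95], [-0.29, 1.99], [-1.47, 1.44], [0.14, 2.54], [-1.03, 4.17], [0.13, 1.85], [-2.86, 2.86]. Speed limits (rad/s): [2.39, 2.39, 3.01, 3.01, 3.14, 3.14, 3.14].

## Interface

Orientations are given as a rotation vector (axis times angle).
In Python, from station import bot gives the robot as it stands.
- The arm moves only by the tool apply_moves, never from a script. Its argument "series" is a list of rows, each a list of 6 numbers: the shift along the world's x, y, z in m, then the turn, a rotation vector about the world's x, y, z in rad. A call has exactly 10 rows; each row shifts and turns the commanded pose from where the row before left it; what a row does not reach is not made up. A row lasts 1/10 s, in which the tool goes at most 50 mm and 8.59 degrees, less where a joint would pass 70% of its speed; a pose out of reach is approached as far as the arm can. A call with a gripper value outside its range is refused whole. "claw" is the gripper command: -1 is fully open, 1 is shut, values between are in proportion, set as the call begins (left out, the last holds). The fingers move at their own pace and stop on an object; the grip force is fixed at half the most. Time passes only in rows, so rows that do not move let the fingers close, or fill a call up. It gives the time, the measured TCP pose, the force and the opening at its end, in the units of the state.
- bot.state(): the state, without advancing time (a new reading comes with each control period).
- bot.capture(name): name is "side" or "top" or "wrist"; returns the picture (420x560x3 uint8, red, green, blue); there is no depth.
- bot.camera_params(name): a dict with "intrinsics" (3x3 intrinsics, pixels), "extrinsics" (4x4, takes a point from world to camera coordinates); the wrist camera has in their place "T_tool_cam" (4x4, takes a point from camera to tool coordinates, whose origin is the TCP and whose axes are the tool frame's). Camera axes: x right, y down, z forward; pixel columns grow to the right and rows downward; lengths in m; the calibration is good to about 2 mm. A picture is of the moment at which its call begins: read the wrist's pose just before it. camera_params takes no time and is no camera call.
- bot.finish_job(): hands the job in, once; it reports no verdict.
The state is a dict: "time": time; "joint_pos": joint angles; "qvel": joint speeds; "joint_efforts": joint torques, N m; "position": TCP position; "ee_rot": TCP orientation; "force": force on the tool from outside, world axes, zero at the start; "ft_torque": the same for the moment, N m; "width": finger opening in m.
Only numpy, scipy, OpenCV 4.12 (cv2) and the standard library are available. Lean on these libraries where they do the work, as an engineer would, in place of code of your own. Each camera call takes 0.05 s, during which the arm holds its last target. There are 200 camera calls.

## Task

Pick up the larger sprung clip and push it straight down over the bar of the support rail, near the middle of the free length between the stop and the round collar, until its arms have snapped past the widest point and it sits fully home. Then slide it along the bar until it bears on the buffer pin of the rectangular stop, lean it there for a moment with a push of some 6 N, and let go, leaving it there upright and fully home. Do not force it: never more than 40 N on the bar or 15 N on the stop, and do not knock the other things about.

Things in the scene. Friction and masses are not known exactly. Their poses are not given: they have to be found in the camera images.
- clip_grip (a point): The sprung clip to fit: black plastic, two sprung steel arms below, standing on their feet, 82 mm high. Point: middle of its upright grip tab (20 mm along x, 26 mm along y, from 21 mm below to 19 mm above this point). Below the tab: shoulder block 36 x 26 x 10 mm. Feet 62 mm, bore axis 42 mm below this point. x from arm to arm, y along the bore, z up.
- clip_bore (a point): Centre of that clip's bore between its arms, 20 mm above the feet; axes as clip_grip. Takes the 20 mm bar, one arm each side of it. Lips 8 mm below the bore centre, 13 mm apart at rest; feet flare to a 30 mm entry. Bore centre and bar axis coincide when home.
- clip_seat (a point): Middle of the flat underside of the same clip's shoulder block, 10 mm above the bore centre. Pushed down on the bar, the clip first resists 15 to 19 mm above home, takes roughly 5 to 15 N to spread, eases once the lips pass the widest point (8 mm above home), then goes hard when this face lands on the bar's top: home.
- rail_axis (a point): Middle of the support rail's bar, on its axis: round aluminium bar 20 mm in diameter, 380 mm long, level, 90 mm above the bench, fixed, on a post 26 x 22 mm and 108 mm high at either end (190 mm from this point). y along the bar, x across it, z up. A fitted clip slides along it against a few newtons of drag.
- stop: The stop: rectangular grey clamp fixed on the bar, 40 mm across the bar (x), 14 mm along it (y), 38 mm high; thumb screw at its +x side; left or right of the bar's middle. Origin at its centre, on the bar's axis. From either face along the bar a 9 mm steel buffer pin sticks out, 14.5 mm above the axis: 4 to 18 mm, set anew each time, not measured. It meets the clip's shoulder block, end faces 13 mm from the bore centre.
- collar: A plain round steel collar fixed on the bar, on the other side of the middle from the stop: 30 mm in diameter, 10 mm along the bar; not the stop. Origin at its centre, on the bar's axis.
- small_clip: Bystander: a smaller clip of the same make, 51 mm high, for a thinner bar; leave it. Origin between its feet.
- vial: Bystander: capped green glass vial, 24 mm in diameter, 70 mm high, standing. Origin at the centre of its underside.
- stopper: Bystander: black rubber stopper, 30 mm across, 28 mm high. Origin at the centre of its underside.
- beaker: Bystander: glass beaker, 64 mm across, 75 mm high. Origin at the centre of its underside.
Not all that is in view belongs to the job. What is shaped like the part that bears clip_grip but blue or yellow is not meant.

How it is judged:
By the outcome, as a careful person would: the job done as asked, in the order asked, and still so for the second after the job is handed in, with the robot touching nothing.
It also fails if it takes over 53 s, if anything falls off the work surface, if the arm or the gripper's body presses on something with over 40 N, if the wrist force passes 120 N, or if a joint passes its speed limit or range.

## Working session

There is one attempt and no reset: what is moved stays moved. The work goes in short steps, Python scripts to look and compute and a tool call to move; the robot and the scene stay as the last step left them, time stands still between calls to the robot, and variables do not carry over. Pictures are saved under pics/ and viewed, about 8 in all and at most 12, crops included, and the job is handed in when it is done.

Besides the shell and the picture viewer there is one more tool, called after "Request:" by a JSON object that holds its "method" and its "body". apply_moves: Moves the arm, as the interface text tells. Its arguments: {"type":"object","properties":{"series":{"type":"array","items":{"type":"array","items":{"type":"number"}}},"claw":{"type":"number"}},"required":["series"]}

```bash
mkdir -p pics; ls
python3 - <<'E'
from station import bot
import cv2, numpy as np
np.set_printoptions(precision=4,suppress=True)
s=bot.state(); print({k:np.round(v,3) for k,v in s.items()})
for n in("side","top"):
    cv2.imwrite(f"pics/{n}0.png",bot.capture(n)[...,::-1]); p=bot.camera_params(n); print(n,p["intrinsics"],p["extrinsics"])
print(bot.camera_params("wrist"))
E
```

```text
pics
{'time': np.float64(0.0), 'joint_pos': array([-1.269,  0.412, -0.013,  1.597,  0.006,  1.134, -0.082]), 'qvel': array([-0.   ,  0.002,  0.001,  0.   , -0.001,  0.   ,  0.001]), 'joint_efforts': array([ -0.   , -60.061,   0.682, -29.94 ,   0.014,   0.011,  -0.   ]), 'position': array([0.226, 0.582, 0.23 ]), 'ee_rot': array([ 2.591,  1.775, -0.002]), 'force': array([-0.154,  0.904, -0.124]), 'ft_torque': array([-0.027, -0.045, -0.036]), 'width': np.float64(0.086)}
side [[421.3798   0.     282.8464]
 [  0.     421.3798 209.9364]
 [  0.       0.       1.    ]] [[-0.9961 -0.0871 -0.0164  0.528 ]
 [-0.0334  0.5408 -0.8405  0.1159]
 [ 0.0821 -0.8367 -0.5416  0.7637]
 [ 0.      0.      0.      1.    ]]
top [[397.9331   0.     284.704 ]
 [  0.     397.9331 220.0116]
 [  0.       0.       1.    ]] [[ 0.021  -0.9992 -0.0341 -0.0043]
 [-0.9811 -0.014  -0.1932  0.5496]
 [ 0.1925  0.0375 -0.9806  0.7804]
 [ 0.      0.      0.      1.    ]]
{'intrinsics': array([[358.7154,   0.    , 287.7697],
       [  0.    , 358.7154, 206.0575],
       [  0.    ,   0.    ,   1.    ]]), 'T_tool_cam': array([[ 1.    ,  0.0003,  0.0007, -0.0003],
       [-0.0005,  0.9471,  0.3209, -0.0826],
       [-0.0006, -0.3209,  0.9471, -0.1424],
       [ 0.    ,  0.    ,  0.    ,  1.    ]])}
```

View pics/side0.png

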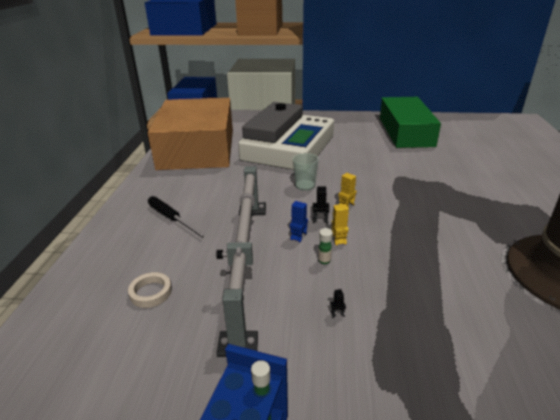

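View pics/top0.png

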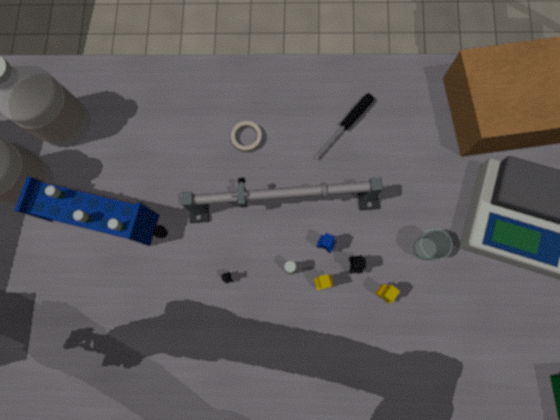

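Candidates for clip_grip:
- Black figure at side (321,203) / top (357,264): large.
- Black figure at side (339,301) / top (227,278): small, so not it.
- Blue at top (327,242), and yellow at (324,282) and (389,293): wrong colour.
- Black blob at top (160,231): the stopper.

I choose the first and will check it in a close crop.

Run:
```python
import cv2
t=cv2.imread("pics/top0.png"); s=cv2.imread("pics/side0.png")
cv2.imwrite("pics/topc.png",cv2.resize(t[165:305,180:400],None,fx=3.6,fy=3.6,interpolation=cv2.INTER_CUBIC))
cv2.imwrite("pics/sidec.png",cv2.resize(s[160:360,200:370],None,fx=3,fy=3,interpolation=cv2.INTER_CUBIC))
```

```text
(no output)
```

View pics/topc.png

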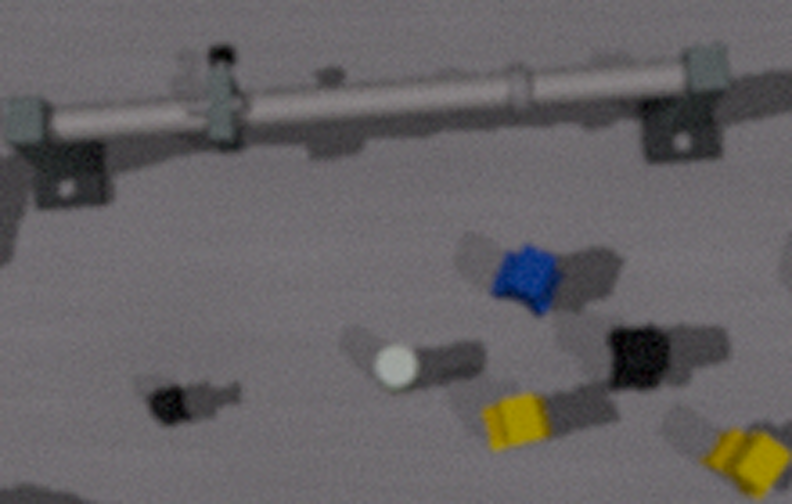

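View pics/sidec.png

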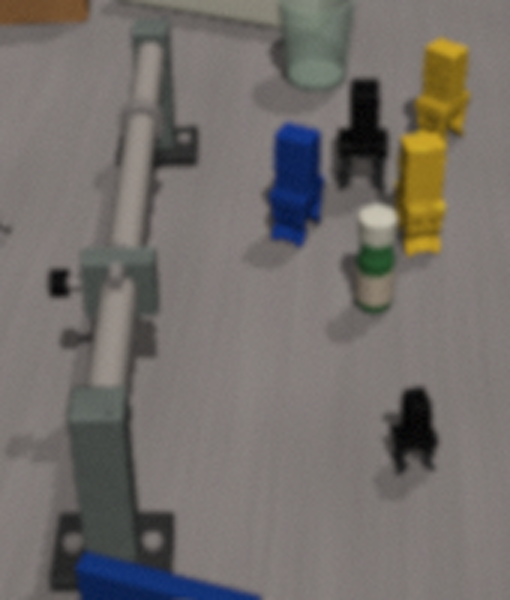

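```bash
cat > h.py <<'E'
from station import bot
import cv2, numpy as np
from scipy.spatial.transform import Rotation as R
np.set_printoptions(precision=4,suppress=True)
def cam(name,st=None):
    p=bot.camera_params(name); K=np.array(p["intrinsics"])
    if name!="wrist":
        E=np.array(p["extrinsics"]); return K,E
    s=st or bot.state(); T=np.eye(4); T[:3,:3]=R.from_rotvec(s["ee_rot"]).as_matrix(); T[:3,3]=s["position"]
    return K,np.linalg.inv(T@np.array(p["T_tool_cam"]))
def atz(C,uv,z):
    K,E=C; d=E[:3,:3].T@np.linalg.inv(K)@[uv[0],uv[1],1]; c=-E[:3,:3].T@E[:3,3]
    return c+d*(z-c[2])/d[2]
def proj(C,p):
    K,E=C; q=K@(E[:3,:3]@np.asarray(p)+E[:3,3]); return q[:2]/q[2]
E
python3 - <<'E'
from h import *
T=cam("top");S=cam("side")
t=lambda x,y,z:atz(T,(180+x/3.6,165+y/3.6),z)
s=lambda x,y,z:atz(S,(200+x/3,160+y/3),z)
print("posts top cam",t(26,121,.108),t(706,69,.108)); print("posts side",s(98,402,.108),s(152,28,.108))
print("stop T",t(223,92,.109),"S",s(120,252,.109),"collar",t(519,84,.105),s(142,105,.105))
print("thumb",t(222,54,.09), "pin",t(242,104,.1045))
print("clip top S",s(366,82,.081),"clip top T",t(642,352,.081),"T block corners",[t(a,b,.081) for a,b in((614,330),(665,328),(668,378),(612,388))])
print("clip feet S",s(345,185,0),s(380,190,0))
for n,x,y,z in(("blue",528,272,.07),("yel",518,420,.07),("yel2",762,462,.07),("vial",397,366,.07),("small",168,404,.045)):print(n,t(x,y,z))
E
```

```text
posts top cam [0.5796 0.1987 0.108 ] [ 0.6136 -0.1758  0.108 ]
posts side [0.5801 0.2041 0.108 ] [ 0.6118 -0.1684  0.108 ]
stop T [0.5972 0.0897 0.109 ] S [0.5892 0.0925 0.109 ] collar [ 0.6048 -0.0737  0.105 ] [ 0.603  -0.0671  0.105 ]
thumb [0.6248 0.0941 0.09  ] pin [0.5917 0.0795 0.1045]
clip top S [ 0.4595 -0.1474  0.081 ] clip top T [ 0.4604 -0.1426  0.081 ] T block corners [array([ 0.4722, -0.1275,  0.081 ]), array([ 0.4738, -0.1554,  0.081 ]), array([ 0.4465, -0.1565,  0.081 ]), array([ 0.4405, -0.1261,  0.081 ])]
clip feet S [ 0.4719 -0.1379  0.    ] [ 0.4466 -0.1332  0.    ]
blue [ 0.5052 -0.0811  0.07  ]
yel [ 0.4227 -0.0757  0.07  ]
yel2 [ 0.4026 -0.2085  0.07  ]
vial [ 0.4511 -0.0084  0.07  ]
small [0.4289 0.1234 0.045 ]
```

The top crop shows the chosen clip at (640,357), taller than the small one and black. The stop is at (223,92) with its thumb screw, and the collar at (519,84). The side crop shows the two-armed clip with its tab top at (366,82). Both cameras agree on the clip at about (0.460,-0.145) and the bar yawed about 5°. Moving to hover.

Request:
{"method": "apply_moves", "body": {"series": [[0.012,-0.036,0,0,0,-0.06],[0.012,-0.036,0,0,0,-0.06],[0.012,-0.036,0,0,0,-0.06],[0.012,-0.036,0,0,0,-0.06],[0.012,-0.036,0,0,0,-0.06],[0.012,-0.036,0,0,0,-0.06],[0.012,-0.036,0,0,0,-0.06],[0.012,-0.036,0,0,0,-0.06],[0.012,-0.036,0,0,0,-0.06],[0.012,-0.036,0,0,0,-0.06]], "claw": -1}}

```text
time: 1.1
position: [0.3459, 0.2211, 0.2312]
ee_rot: [-3.002, -0.926, 0.0]
force: [0.9, -0.0, 1.1]
width: 0.0853
```

Request:
{"method": "apply_moves", "body": {"series": [[0.012,-0.036,-0.005,0,0,-0.06],[0.012,-0.036,-0.005,0,0,-0.06],[0.012,-0.036,-0.005,0,0,-0.06],[0.012,-0.036,-0.005,0,0,-0.06],[0.012,-0.036,-0.005,0,0,-0.06],[0.012,-0.036,-0.005,0,0,-0.06],[0.012,-0.036,-0.005,0,0,-0.06],[0.012,-0.036,-0.005,0,0,-0.06],[0.012,-0.036,0,0,0,-0.06],[0.005,-0.02,0,0,0,-0.06]]}}

```text
time: 2.1
position: [0.4592, -0.1243, 0.1912]
ee_rot: [3.14, -0.006, 0.0]
force: [-0.0, 0.9, -0.2]
width: 0.0856
```

Run:
```python
from h import *
s=bot.state(); im=bot.capture("wrist"); s2=bot.state()
print(s["position"],s["ee_rot"],s["qvel"],s["force"],s["time"])
cv2.imwrite("pics/w1.png",im[...,::-1])
C=cam("wrist",s); np.savez("w1.npz",K=C[0],E=C[1])
```

```text
[ 0.4592 -0.1243  0.1912] [ 3.1403 -0.0062  0.0003] [ 0.295   0.2091  0.1688 -0.1822 -0.1957  0.0657 -0.0446] [-0.0466  0.9218 -0.2261] 2.1
```

View pics/w1.png

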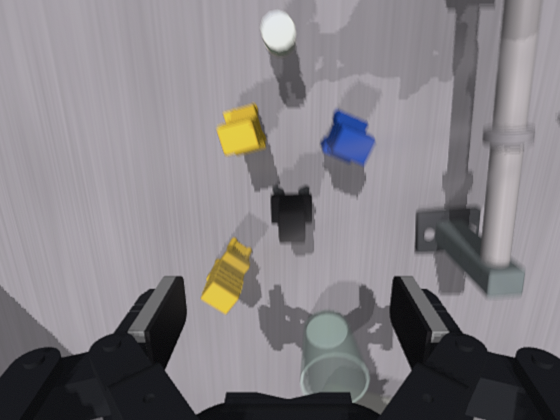

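The wrist view shows the black clip at (291,212), nearly aligned with the tool. The yellow ones are at (240,133) and (225,278), the blue at (348,140), and the collar at (508,135). The arm was still settling, so I'll retake it and crop on the clip.

Run:
```python
from h import *
bot.capture("wrist");bot.capture("wrist")
s=bot.state(); im=bot.capture("wrist")
print(s["position"],s["ee_rot"],abs(s["qvel"]).max())
cv2.imwrite("pics/w2.png",im[...,::-1]); C=cam("wrist",s)
cl=im[150:280,230:350]
cv2.imwrite("pics/w2c.png",cv2.resize(np.clip(cl[...,::-1].astype(float)*1.8,0,255).astype(np.uint8),None,fx=4.5,fy=4.5,interpolation=cv2.INTER_CUBIC))
for p in((.46,-.145,.081),(.46,-.145,.041)): print(proj(C,p))
```

```text
[ 0.4586 -0.1224  0.191 ] [ 3.1409 -0.0023 -0.0013] 0.03177490716284861
[289.6733 230.3653]
[289.4691 212.5681]
```

View pics/w2c.png

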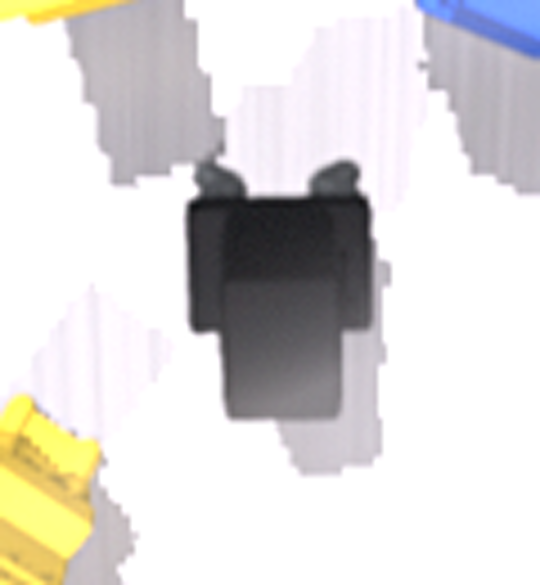

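Clip yaw is about 0 relative to the tool. The tab top centre is at full-frame pixel (293.0,227.6), which puts it at about (0.4625,-0.143). The tab width of 26 px matches 20 mm. Descending.

Request:
{"method": "apply_moves", "body": {"series": [[0.002,-0.01,0,0,0,0],[0.002,-0.0105,0,0,0,0],[0,0,-0.02,0,0,0],[0,0,-0.02,0,0,0],[0,0,-0.02,0,0,0],[0,0,-0.02,0,0,0],[0,0,-0.02,0,0,0],[0,0,-0.02,0,0,0],[0,0,-0.016,0,0,0],[0,0,-0.008,0,0,0]]}}

```text
time: 3.3
position: [0.4624, -0.1418, 0.0461]
ee_rot: [-3.141, -0.003, 0.002]
force: [-1.0, -0.2, 0.1]
width: 0.0855
```

Run:
```python
from h import *
bot.capture("wrist")
s=bot.state(); im=bot.capture("wrist")
print(s["position"],s["ee_rot"],abs(s["qvel"]).max(),s["force"])
cv2.imwrite("pics/w3.png",im[...,::-1])
```

```text
[ 0.4621 -0.1418  0.0457] [-3.1416 -0.0025  0.0034] 0.04149728498668339 [-0.7801  0.3441 -0.8893]
```

View pics/w3.png

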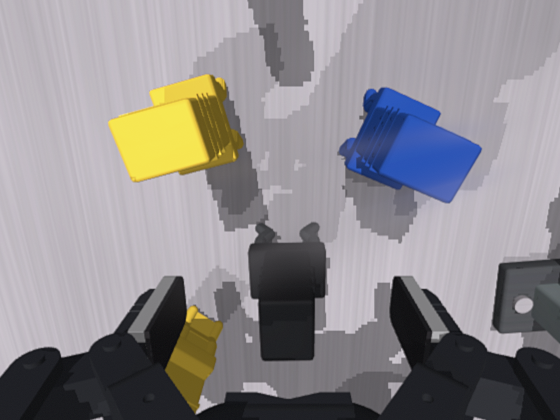

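Run:
```python
from h import *
C=cam("wrist")
x,y=.4625,-.143
for z in(.081,.041,.031):
  print(z,[proj(C,(x+a,y+b,z)).round(0) for a,b in((-.01,.013),(.01,.013),(.01,-.013),(-.01,-.013),(-.018,.013))])
```

```text
0.081 [array([259., 298.]), array([317., 299.]), array([315., 359.]), array([261., 359.]), array([236., 298.])]
0.041 [array([266., 249.]), array([310., 249.]), array([309., 298.]), array([267., 298.]), array([248., 249.])]
0.031 [array([267., 240.]), array([309., 240.]), array([308., 287.]), array([268., 287.]), array([250., 240.])]
```

The close view matches the predicted tab corners ((260,300) to (314,358)) within about 2 px. Closing.

Request:
{"method": "apply_moves", "body": {"series": [[0,-0.001,-0.001,0,0,0],[0,0,0,0,0,0],[0,0,0,0,0,0],[0,0,0,0,0,0],[0,0,0,0,0,0],[0,0,0,0,0,0],[0,0,0,0,0,0],[0,0,0,0,0,0],[0,0,0,0,0,0],[0,0,0,0,0,0]], "claw": 1}}

```text
time: 4.4
position: [0.4632, -0.1429, 0.0465]
ee_rot: [3.141, 0.001, 0.001]
force: [-0.3, -0.2, 5.1]
width: 0.0194
```

Gripped at 19.4 mm opening (tab is 20 mm). Lift, then move over the bar.

Request:
{"method": "apply_moves", "body": {"series": [[0,0,0.015,0,0,0],[0,0,0.025,0,0,0],[0,0,0.03,0,0,0],[0,0,0.03,0,0,0],[0,0,0.025,0,0,0],[0.01,0.01,0,0,0,0],[0.018,0.02,0,0,0,0],[0.018,0.02,0,0,0,0],[0.018,0.02,0,0,0,0.02],[0.018,0.02,0,0,0,0.02]]}}

```text
time: 5.4
position: [0.5451, -0.0509, 0.1697]
ee_rot: [-3.141, -0.067, 0.003]
force: [0.2, -1.5, -1.5]
width: 0.0193
```

Request:
{"method": "apply_moves", "body": {"series": [[0.018,0.02,0,0,0,0.02],[0.018,0.02,0,0,0,0.02],[0.012,0.015,0,0,0,0.008],[0.004,0.006,0,0,0,0],[0,0,0,0,0,0],[0,0,0,0,0,0],[0,0,0,0,0,0],[0,0,0,0,0,0],[0,0,0,0,0,0],[0,0,0,0,0,0]]}}

```text
time: 6.4
position: [0.5968, 0.008, 0.1715]
ee_rot: [-3.138, -0.139, -0.0]
force: [0.6, 0.0, -0.5]
width: 0.0191
```

Run:
```python
from h import *
s=bot.state(); im=bot.capture("wrist"); C=cam("wrist",s)
print(s["position"],s["ee_rot"],abs(s["qvel"]).max(),s["force"],s["ft_torque"],s["width"])
im=im.copy()
# predicted bar edges at axis z=.09 
d=np.array([-.0885,.996,0]);n=np.array([.996,.0885,0]);c=np.array([.5966,.0147,.09])
for t in(-.1,-.05,0,.05,.08,.1): print(t,proj(C,c+t*d-.01*n),proj(C,c+t*d+.01*n))
cv2.imwrite("pics/w4.png",cv2.resize(im[...,::-1],None,fx=1.42,fy=1.42))
```

```text
[0.5968 0.008  0.1715] [-3.1383 -0.139  -0.0005] 0.002752629440717077 [ 0.5542  0.0174 -0.5133] [-0.0007  0.0234  0.0068] 0.019121271796890143
-0.1 [274.7415 332.6393] [301.4774 332.6376]
-0.05 [273.9427 273.3321] [302.3751 273.3335]
0 [273.0355 205.9879] [303.3944 205.9934]
0.05 [271.9965 128.8544] [304.5618 128.8651]
0.08 [271.2973  76.9469] [305.3475  76.9615]
0.1 [270.7947  39.6297] [305.9123  39.6473]
```

View pics/w4.png

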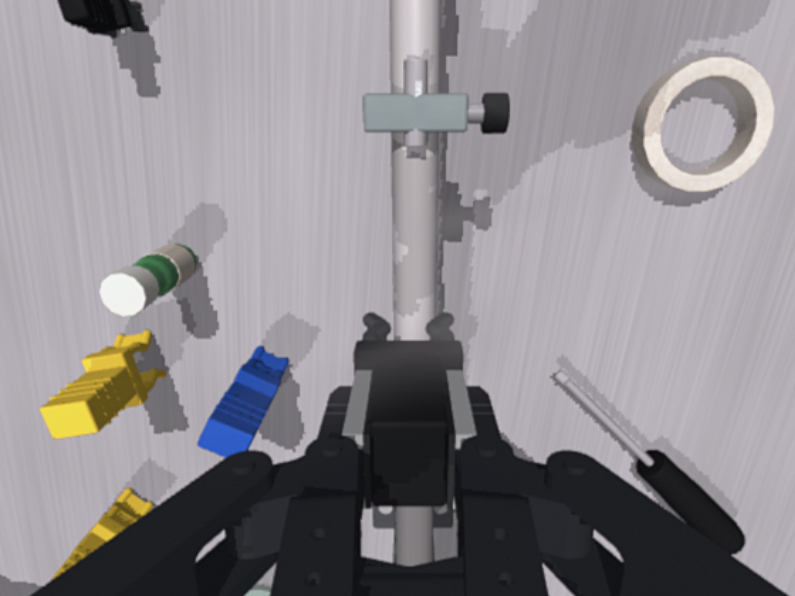

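The clip hangs upright in the jaws, its shoulder spanning x 356 to 463. The bar lies at x≈392 to 440, slightly right of where I predicted. The stop is at (416,113) and the tip of its near pin at (416,157). Next I'll measure the bar edges precisely.

Run:
```python
from h import *
C=cam("wrist"); im=cv2.resize(cv2.imread("pics/w4.png"),(560,420),interpolation=cv2.INTER_AREA)
hsv=cv2.cvtColor(im,cv2.COLOR_BGR2GRAY).astype(float)
for v in(10,25,125,140,155,180,195,385):
    r=hsv[v-2:v+3,262:325].mean(0); print(v,r.astype(int)[::1])
k=1.42
for n,u,v,z in(("stop top near edge",415,132,.109),("stop top far",415,94,.109),("pin tip",416,152,.109),("pin tip axis",416,157,.1045)):
    print(n,atz(C,(u/k,v/k),z))
for u,v in((276,35),(309,35),(276,160),(310,160)): print(atz(C,(u,v),.09))
```

```text
10 [177 178 180 179 179 179 178 177 176 177 179 176 146 136 146 158 167 175
 180 187 192 195 199 202 203 204 207 210 214 219 221 219 214 209 202 198
 193 190 185 181 178 172 166 156 147 137 123 108 102 106 105 102  94  90
  90  90  91  90  93 112 126 144 154]
25 [178 179 180 179 179 179 178 176 176 177 177 174 150 137 144 157 166 174
 179 187 191 196 198 202 203 203 206 209 213 216 218 216 213 207 202 198
 193 188 184 181 177 172 165 155 146 135 120 104  93  91  91  90  90  90
  91  92  91  90  88  92 130 153 157]
125 [174 172 173 174 172 174 176 175 172 171 172 172 169 153 127 125 135 144
 150 157 163 167 171 173 173 173 174 174 175 177 178 176 175 174 172 170
 168 165 162 159 154 148 141 131 120 108 102 106 100  94  89  95 131 145
 145 148 151 154 155 153 151 152 153]
140 [172 174 175 173 174 176 175 172 173 174 173 171 171 165 135 124 133 143
 150 156 161 167 170 172 173 172 174 174 175 176 177 176 175 173 172 169
 167 164 161 158 154 146 139 130 119 106 104 104 101  95  92  90  88  88
  90  91  92  92  90  91  90  91 116]
155 [174 175 173 175 177 175 173 173 174 172 171 170 172 1
[... 522 characters left out ...]
71 150 135 132 138
 146 154 159 165 169 171 173 173 173 173 174 175 175 174 173 173 171 168
 165 163 160 156 150 142 133 120 108 101 104  98  99 134 155 156 156 156
 156 154 153 154 154 154 153 151 150]
385 [178 177 173 173 175 178 177 174 176 178 179 178 178 178 159 117  89  94
 104 112 116 121 124 126 129 128 128 128 128 128 126 127 126 125 123 120
 118 116 110 104  98  86  70  82 103 112 112 111 112 112 112 112 112 111
 112 112 114 115 113  99  56  24  16]
stop top near edge [0.5924 0.0861 0.109 ]
stop top far [0.5912 0.0997 0.109 ]
pin tip [0.5935 0.0788 0.109 ]
pin tip axis [0.5938 0.0766 0.1045]
[0.5806 0.1162 0.09  ]
[0.5992 0.1178 0.09  ]
[0.5862 0.0446 0.09  ]
[0.6076 0.0466 0.09  ]
```

Run:
```python
from h import *
C=cam("wrist"); s=bot.state(); 
P=np.array([atz(C,(u,v),.09) for u,v in((291.6,10),(291.7,25),(291.5,125),(291.5,140),(291.3,155),(291,195),(290.6,385))])
print(P); k=np.polyfit(P[:,1],P[:,0],1); print(k,np.degrees(np.arctan(-k[0])),"x at y=.008",np.polyval(k,.008))
M=R.from_rotvec(s["ee_rot"]).as_matrix(); print("tool x yaw",np.degrees(np.arctan2(M[1,0],M[0,0])),M[:,2])
# clip: shoulder edges & feet in image
for u in(356,463): print(atz(C,(u/1.42,345/1.42),s["position"][2]-.0155-.021))
```

```text
[[ 0.5882  0.1295  0.09  ]
 [ 0.589   0.122   0.09  ]
 [ 0.594   0.0671  0.09  ]
 [ 0.5948  0.058   0.09  ]
 [ 0.5956  0.0487  0.09  ]
 [ 0.5978  0.0225  0.09  ]
 [ 0.6119 -0.1341  0.09  ]]
[-0.0896  0.5999] 5.118355300261517 x at y=.008 0.5991941846233476
tool x yaw 5.0814924817399385 [ 0.0003  0.0001 -1.    ]
[0.5767 0.0069 0.135 ]
[0.6177 0.0106 0.135 ]
```

The bar sits about 2.2 mm to +x of the clip, with yaw matching (5.1°). Correct x, then descend to just above contact (home is expected at TCP z≈0.1165).

Request:
{"method": "apply_moves", "body": {"series": [[0.0011,0,0,0,0,0],[0.0011,0,0,0,0,0],[0,0,-0.008,0,0,0],[0,0,-0.008,0,0,0],[0,0,-0.008,0,0,0],[0,0,-0.006,0,0,0],[0,0,-0.004,0,0,0],[0,0,-0.002,0,0,0],[0,0,0,0,0,0],[0,0,0,0,0,0]]}}

```text
time: 7.45
position: [0.5992, 0.0082, 0.1355]
ee_rot: [3.138, 0.14, 0.0]
force: [0.2, -0.3, -0.6]
width: 0.0191
```

Request:
{"method": "apply_moves", "body": {"series": [[0,0,-0.001,0,0,0],[0,0,-0.001,0,0,0],[0,0,-0.001,0,0,0],[0,0,-0.001,0,0,0],[0,0,-0.001,0,0,0],[0,0,-0.001,0,0,0],[0,0,0,0,0,0],[0,0,0,0,0,0],[0,0,0,0,0,0],[0,0,0,0,0,0]]}}

```text
time: 8.45
position: [0.5996, 0.0081, 0.1298]
ee_rot: [3.138, 0.14, 0.002]
force: [1.1, -0.7, 4.5]
width: 0.0196
```

Contact, with small lateral force. Continuing.

Request:
{"method": "apply_moves", "body": {"series": [[0,0,-0.001,0,0,0],[0,0,-0.001,0,0,0],[0,0,-0.001,0,0,0],[0,0,-0.001,0,0,0],[0,0,0,0,0,0],[0,0,0,0,0,0],[0,0,0,0,0,0],[0,0,0,0,0,0],[0,0,0,0,0,0],[0,0,0,0,0,0]]}}

```text
time: 9.45
position: [0.5991, 0.0082, 0.1251]
ee_rot: [3.138, 0.14, -0.0]
force: [1.7, -0.7, -1.0]
width: 0.0192
```

Request:
{"method": "apply_moves", "body": {"series": [[0,0,-0.001,0,0,0],[0,0,-0.001,0,0,0],[0,0,-0.001,0,0,0],[0,0,0,0,0,0],[0,0,0,0,0,0],[0,0,0,0,0,0],[0,0,0,0,0,0],[0,0,0,0,0,0],[0,0,0,0,0,0],[0,0,0,0,0,0]]}}

```text
time: 10.45
position: [0.5989, 0.0084, 0.122]
ee_rot: [-3.138, -0.14, 0.001]
force: [3.3, 0.2, -7.6]
width: 0.0193
```

It has snapped past: the spring now pulls downward. Going on to the hard landing.

Request:
{"method": "apply_moves", "body": {"series": [[0,0,-0.001,0,0,0],[0,0,-0.001,0,0,0],[0,0,-0.001,0,0,0],[0,0,-0.001,0,0,0],[0,0,0,0,0,0],[0,0,0,0,0,0],[0,0,0,0,0,0],[0,0,0,0,0,0],[0,0,0,0,0,0],[0,0,0,0,0,0]]}}

```text
time: 11.45
position: [0.5992, 0.0082, 0.1183]
ee_rot: [3.138, 0.14, 0.0]
force: [3.4, -0.4, -0.9]
width: 0.0191
```

Request:
{"method": "apply_moves", "body": {"series": [[0,0,-0.001,0,0,0],[0,0,0,0,0,0],[0,0,0,0,0,0],[0,0,0,0,0,0],[0,0,0,0,0,0],[0,0,0,0,0,0],[0,0,0,0,0,0],[0,0,0,0,0,0],[0,0,0,0,0,0],[0,0,0,0,0,0]]}}

```text
time: 12.45
position: [0.5991, 0.0082, 0.1172]
ee_rot: [3.138, 0.14, -0.0]
force: [2.9, -0.3, -3.2]
width: 0.0195
```

Request:
{"method": "apply_moves", "body": {"series": [[0,0,-0.0005,0,0,0],[0,0,-0.0005,0,0,0],[0,0,0,0,0,0],[0,0,0,0,0,0],[0,0,0,0,0,0],[0,0,0,0,0,0],[0,0,0,0,0,0],[0,0,0,0,0,0],[0,0,0,0,0,0],[0,0,0,0,0,0]]}}

```text
time: 13.45
position: [0.5992, 0.0082, 0.1168]
ee_rot: [-3.138, -0.14, -0.001]
force: [-0.3, -0.0, 5.5]
width: 0.0195
```

Request:
{"method": "apply_moves", "body": {"series": [[0,0,-0.0005,0,0,0],[0,0,-0.0005,0,0,0],[0,0,0,0,0,0],[0,0,0,0,0,0],[0,0,0,0,0,0],[0,0,0,0,0,0],[0,0,0,0,0,0],[0,0,0,0,0,0],[0,0,0,0,0,0],[0,0,0,0,0,0]]}}

```text
time: 14.45
position: [0.5993, 0.0082, 0.1167]
ee_rot: [-3.138, -0.14, -0.001]
force: [-2.6, -0.2, 13.1]
width: 0.0194
```

Home and hard at TCP z≈0.1167 (expected 0.1165), with 13 N on it. Ease the pressure, then slide along the bar toward the stop (+y); the pin contact is expected after about 56 mm.

Request:
{"method": "apply_moves", "body": {"series": [[0,0,0.0014,0,0,0],[0,0,0,0,0,0],[-0.00027,0.003,0,0,0,0],[-0.00036,0.004,0,0,0,0],[-0.00045,0.005,0,0,0,0],[-0.00045,0.005,0,0,0,0],[-0.00045,0.005,0,0,0,0],[-0.00036,0.004,0,0,0,0],[-0.00027,0.003,0,0,0,0],[0,0,0,0,0,0]]}}

```text
time: 15.45
position: [0.5969, 0.0352, 0.1168]
ee_rot: [3.136, 0.138, 0.001]
force: [2.5, -5.9, 3.0]
width: 0.0189
```

Request:
{"method": "apply_moves", "body": {"series": [[-0.00027,0.003,0,0,0,0],[-0.00027,0.003,0,0,0,0],[-0.00027,0.003,0,0,0,0],[-0.00027,0.003,0,0,0,0],[-0.00018,0.002,0,0,0,0],[-0.00018,0.002,0,0,0,0],[0,0,0,0,0,0],[0,0,0,0,0,0],[0,0,0,0,0,0],[0,0,0,0,0,0]]}}

```text
time: 16.45
position: [0.5955, 0.0507, 0.1168]
ee_rot: [3.136, 0.137, 0.001]
force: [3.1, -6.4, 2.8]
width: 0.0193
```

Drag is a steady ~6 N. Approaching the pin slowly.

Request:
{"method": "apply_moves", "body": {"series": [[-0.00018,0.002,0,0,0,0],[-0.00018,0.002,0,0,0,0],[-0.00018,0.002,0,0,0,0],[-0.00018,0.002,0,0,0,0],[-9e-05,0.001,0,0,0,0],[0,0,0,0,0,0],[0,0,0,0,0,0],[0,0,0,0,0,0],[0,0,0,0,0,0],[0,0,0,0,0,0]]}}

```text
time: 17.45
position: [0.5946, 0.0594, 0.1168]
ee_rot: [3.135, 0.136, 0.001]
force: [2.7, -6.8, 3.3]
width: 0.0192
```

Run:
```python
from h import *
s=bot.state(); im=bot.capture("wrist"); C=cam("wrist",s)
print(s["position"],s["force"],s["ft_torque"])
cv2.imwrite("pics/w5.png",cv2.resize(im[120:300,200:380][...,::-1],None,fx=3.3,fy=3.3,interpolation=cv2.INTER_CUBIC))
```

```text
[0.5946 0.0594 0.1168] [ 2.7212 -6.8201  3.2792] [-1.6782 -0.6525  0.0053]
```

View pics/w5.png

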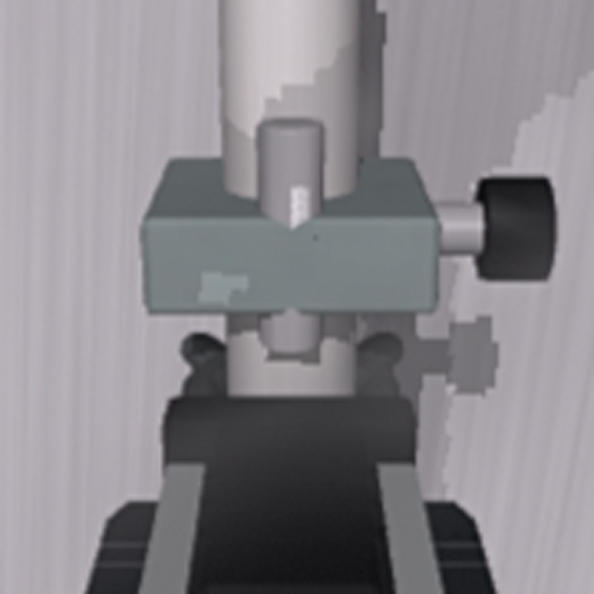

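The pin tip is at (290,355) and the clip face at y=397, a gap of about 5 mm. Creeping in.

Request:
{"method": "apply_moves", "body": {"series": [[-9e-05,0.001,0,0,0,0],[-9e-05,0.001,0,0,0,0],[-9e-05,0.001,0,0,0,0],[-9e-05,0.001,0,0,0,0],[0,0,0,0,0,0],[0,0,0,0,0,0],[0,0,0,0,0,0],[0,0,0,0,0,0],[0,0,0,0,0,0],[0,0,0,0,0,0]]}}

```text
time: 18.5
position: [0.5943, 0.0633, 0.1168]
ee_rot: [3.135, 0.136, 0.001]
force: [2.7, -6.9, 2.8]
width: 0.0192
```

Request:
{"method": "apply_moves", "body": {"series": [[-9e-05,0.001,0,0,0,0],[0,0,0,0,0,0],[0,0,0,0,0,0],[0,0,0,0,0,0],[0,0,0,0,0,0],[0,0,0,0,0,0],[0,0,0,0,0,0],[0,0,0,0,0,0],[0,0,0,0,0,0],[0,0,0,0,0,0]]}}

```text
time: 19.5
position: [0.5942, 0.0643, 0.1168]
ee_rot: [3.135, 0.136, 0.001]
force: [2.5, -7.6, 3.5]
width: 0.0191
```

Request:
{"method": "apply_moves", "body": {"series": [[-9e-05,0.001,0,0,0,0],[0,0,0,0,0,0],[0,0,0,0,0,0],[0,0,0,0,0,0],[0,0,0,0,0,0],[0,0,0,0,0,0],[0,0,0,0,0,0],[0,0,0,0,0,0],[0,0,0,0,0,0],[0,0,0,0,0,0]]}}

```text
time: 20.5
position: [0.5941, 0.0653, 0.1168]
ee_rot: [3.135, 0.136, 0.001]
force: [2.5, -7.5, 3.8]
width: 0.0192
```

Request:
{"method": "apply_moves", "body": {"series": [[-9e-05,0.001,0,0,0,0],[0,0,0,0,0,0],[0,0,0,0,0,0],[0,0,0,0,0,0],[0,0,0,0,0,0],[0,0,0,0,0,0],[0,0,0,0,0,0],[0,0,0,0,0,0],[0,0,0,0,0,0],[0,0,0,0,0,0]]}}

```text
time: 21.5
position: [0.594, 0.0662, 0.1168]
ee_rot: [3.135, 0.136, 0.001]
force: [2.2, -7.0, 3.3]
width: 0.0192
```

Still sliding freely. Continuing.

Request:
{"method": "apply_moves", "body": {"series": [[-9e-05,0.001,0,0,0,0],[0,0,0,0,0,0],[0,0,0,0,0,0],[0,0,0,0,0,0],[0,0,0,0,0,0],[0,0,0,0,0,0],[0,0,0,0,0,0],[0,0,0,0,0,0],[0,0,0,0,0,0],[0,0,0,0,0,0]]}}

```text
time: 22.5
position: [0.594, 0.0673, 0.1168]
ee_rot: [3.135, 0.136, 0.001]
force: [2.7, -7.1, 3.0]
width: 0.0189
```

Request:
{"method": "apply_moves", "body": {"series": [[-9e-05,0.001,0,0,0,0],[0,0,0,0,0,0],[0,0,0,0,0,0],[0,0,0,0,0,0],[0,0,0,0,0,0],[0,0,0,0,0,0],[0,0,0,0,0,0],[0,0,0,0,0,0],[0,0,0,0,0,0],[0,0,0,0,0,0]]}}

```text
time: 23.5
position: [0.5939, 0.0683, 0.1168]
ee_rot: [3.135, 0.136, 0.001]
force: [2.4, -7.1, 3.7]
width: 0.0192
```

Run:
```python
from h import *
s=bot.state(); im=bot.capture("wrist")
a=cv2.imread("pics/w5.png")
b=cv2.resize(im[120:300,200:380][...,::-1],None,fx=3.3,fy=3.3,interpolation=cv2.INTER_CUBIC)
cv2.imwrite("pics/w6.png",b[200:594])
C=cam("wrist",s)
for v in (355,397): print(v, atz(C,(200+290/3.3,120+v/3.3),.1045), atz(C,(200+290/3.3,120+v/3.3),.110))
```

```text
355 [0.5922 0.0877 0.1045] [0.592  0.0899 0.11  ]
397 [0.5928 0.0812 0.1045] [0.5926 0.0837 0.11  ]
```

View pics/w6.png

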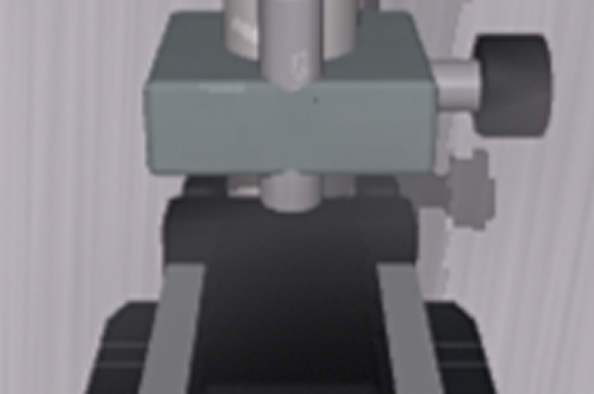

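The pin tip (290,410) overlaps the clip's face band, which starts at y=397. Reworked with the pin's top at z=0.109, its tip is at y≈0.081 and the clip face at 0.0813, so contact is imminent.

Request:
{"method": "apply_moves", "body": {"series": [[-9e-05,0.001,0,0,0,0],[0,0,0,0,0,0],[0,0,0,0,0,0],[0,0,0,0,0,0],[0,0,0,0,0,0],[0,0,0,0,0,0],[0,0,0,0,0,0],[0,0,0,0,0,0],[0,0,0,0,0,0],[0,0,0,0,0,0]]}}

```text
time: 24.55
position: [0.5938, 0.0692, 0.1168]
ee_rot: [3.135, 0.136, 0.001]
force: [2.2, -7.4, 2.9]
width: 0.0192
```

Request:
{"method": "apply_moves", "body": {"series": [[-9e-05,0.001,0,0,0,0],[0,0,0,0,0,0],[0,0,0,0,0,0],[0,0,0,0,0,0],[0,0,0,0,0,0],[0,0,0,0,0,0],[0,0,0,0,0,0],[0,0,0,0,0,0],[0,0,0,0,0,0],[0,0,0,0,0,0]]}}

```text
time: 25.55
position: [0.5938, 0.0693, 0.1168]
ee_rot: [3.134, 0.135, 0.001]
force: [2.5, -9.4, 4.0]
width: 0.019
```

Contact with the pin at y=0.0693: motion stopped and force rose above the ~7.1 N drag. Aim for ~13 N total (6 N on the stop).

Request:
{"method": "apply_moves", "body": {"series": [[-9e-05,0.001,0,0,0,0],[-4e-05,0.0005,0,0,0,0],[0,0,0,0,0,0],[0,0,0,0,0,0],[0,0,0,0,0,0],[0,0,0,0,0,0],[0,0,0,0,0,0],[0,0,0,0,0,0],[0,0,0,0,0,0],[0,0,0,0,0,0]]}}

```text
time: 26.55
position: [0.5938, 0.0694, 0.1169]
ee_rot: [3.133, 0.134, 0.002]
force: [3.4, -12.2, 2.8]
width: 0.0195
```

Request:
{"method": "apply_moves", "body": {"series": [[-4e-05,0.0005,0,0,0,0],[0,0,0,0,0,0],[0,0,0,0,0,0],[0,0,0,0,0,0],[0,0,0,0,0,0],[0,0,0,0,0,0],[0,0,0,0,0,0],[0,0,0,0,0,0],[0,0,0,0,0,0],[0,0,0,0,0,0]]}}

```text
time: 27.55
position: [0.5938, 0.0694, 0.1168]
ee_rot: [3.132, 0.133, 0.002]
force: [2.3, -12.9, 3.4]
width: 0.0192
```

About 6 N on the stop, held for over a second. Unload the push (friction keeps the clip in place), then open.

Request:
{"method": "apply_moves", "body": {"series": [[9e-05,-0.001,0,0,0,0],[9e-05,-0.001,0,0,0,0],[9e-05,-0.001,0,0,0,0],[4e-05,-0.0005,0,0,0,0],[0,0,0,0,0,0],[0,0,0,0,0,0],[0,0,0,0,0,0],[0,0,0,0,0,0],[0,0,0,0,0,0],[0,0,0,0,0,0]]}}

```text
time: 28.55
position: [0.5938, 0.0692, 0.1168]
ee_rot: [3.136, 0.137, 0.001]
force: [2.2, -5.6, 3.3]
width: 0.0189
```

Request:
{"method": "apply_moves", "body": {"series": [[4e-05,-0.0005,0,0,0,0],[4e-05,-0.0005,0,0,0,0],[4e-05,-0.0005,0,0,0,0],[0,0,0,0,0,0],[0,0,0,0,0,0],[0,0,0,0,0,0],[0,0,0,0,0,0],[0,0,0,0,0,0],[0,0,0,0,0,0],[0,0,0,0,0,0]]}}

```text
time: 29.55
position: [0.5938, 0.0692, 0.1168]
ee_rot: [3.137, 0.139, 0.001]
force: [1.7, -5.8, 3.0]
width: 0.0189
```

Request:
{"method": "apply_moves", "body": {"series": [[0,0,0,0,0,0],[0,0,0,0,0,0],[0,0,0,0,0,0],[0,0,0,0,0,0],[0,0,0,0,0,0],[0,0,0,0,0,0],[0,0,0,0,0,0],[0,0,0,0,0,0],[0,0,0,0,0,0],[0,0,0,0,0,0]], "claw": -1}}

```text
time: 30.55
position: [0.5935, 0.0703, 0.1167]
ee_rot: [-3.138, -0.14, -0.0]
force: [-0.2, -0.5, -0.1]
width: 0.0851
```

Request:
{"method": "apply_moves", "body": {"series": [[0,0,0.005,0,0,0],[0,0,0.01,0,0,0],[0,0,0.015,0,0,0],[0,0,0.02,0,0,0],[0,0,0.02,0,0,0],[0,0,0.02,0,0,0],[0,0,0.01,0,0,0],[0,-0.005,0,0,0,0],[0,0,0,0,0,0],[0,0,0,0,0,0]]}}

```text
time: 31.55
position: [0.593, 0.065, 0.2159]
ee_rot: [3.138, 0.139, -0.002]
force: [0.0, 0.0, -0.2]
width: 0.085
```

Run:
```python
from h import *
s=bot.state(); im=bot.capture("wrist"); sd=bot.capture("side")
print(s["position"],s["force"],s["width"],s["time"])
b=cv2.resize(im[120:380,200:380][...,::-1],None,fx=2.2,fy=2.2,interpolation=cv2.INTER_CUBIC)
a=cv2.resize(sd[150:350,195:370][...,::-1],(390,572-126),interpolation=cv2.INTER_CUBIC)
o=np.zeros((572,790,3),np.uint8); o[:572,:396]=b[:572]; o[:446,400:]=a
cv2.imwrite("pics/w7.png",o); cv2.imwrite("pics/w7f.png",im[...,::-1])
```

```text
[0.593  0.065  0.2159] [ 0.009   0.0215 -0.1892] 0.0850392892855482 31.55
```

View pics/w7.png

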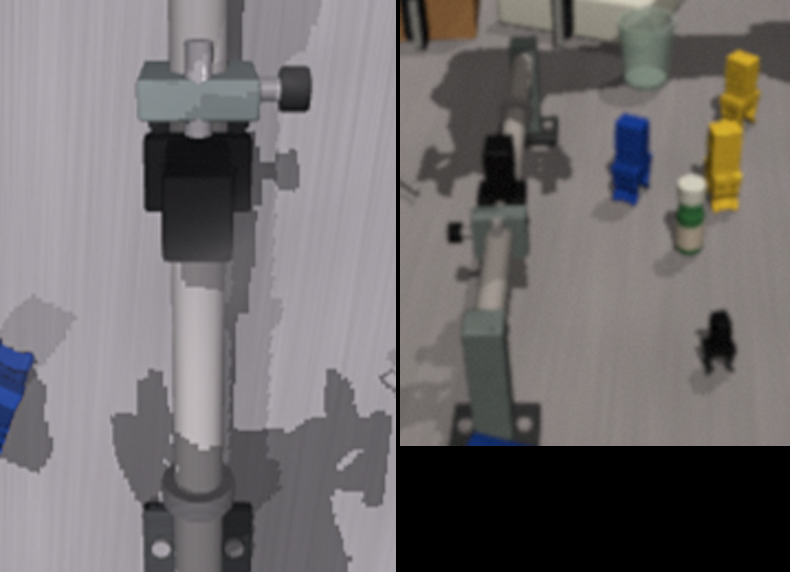

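The left half shows the clip upright on the bar, its face at (198,135) meeting the pin tip at (198,136). The right half shows the same, with the vial, blue, yellow and small clips where they stood. The gripper is clear and reads zero force. Handing in.

```bash
python3 -c "
from station import bot
print(bot.finish_job())"
```

```text
the job is handed in; nothing more can be done
None
```

I pushed the larger black clip onto the bar near the middle of its free length, slid it to the stop's buffer pin, leaned it there and let go. The job was handed in at about 31.7 s of the 53 s allowed.

- **Fitting:** The clip first resisted, then snapped past with a downward pull. It went hard at TCP z 0.1167 m against an expected home of 0.1165 m. The most I read on the bar was about 13 N, though readings come only at the end of each move.
- **Sliding and lean:** Drag along the bar was about 7 N. The clip met the pin at y = 0.0693 m, and I pushed to 12–13 N in all, held for just over a second. That puts roughly 6 N on the stop, taking off the drag; the share on the stop itself could not be measured directly.
- **Last checks:** The clip stands upright, with its face at the pin tip to within image resolution. The bystanders in view (beaker, vial, small clip) had not moved; the stopper was outside the last pictures. The open gripper reads no force, about 100 mm above.
- **What disagreed:**
  - My early image estimate put pin contact about 4 mm too soon. I misread the clip's lower edge, and a closer look corrected it.
  - While I eased off the lean the TCP moved back 0.2 mm, with the tool still pushing toward the stop. I put that down to give in the tool, but a gap that small would not show in the pictures.

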